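# Roll a tube into its V-cradle and chock it

### The arm

A 6-joint arm with a two-finger parallel gripper is mounted at the origin on a cart in front of the work surface, level with it; the furniture and walls round the work are solid. World frame = base frame: x ahead of the robot, y to its left, z up, the work surface at z = 0. Lengths are in mm, angles in rad, forces in N, time in s.
With the tool pointing down it reaches from about 350 to 875 mm from the base axis. Payload 4.2 kg.
Tool frame: the origin (TCP) lies midway between the tips of the shut fingers; the grasp point (between the pads) lies 19 mm behind it; z points along the fingers, y is the line along which they close (so a half turn about z gives the same grasp; the last joint's range is limited). The gripper opens to 85 mm and grips with 20 to 120 N. Pads are 22 mm wide; open, the fingers measure 114 mm over their backs; the gripper's body (76 mm by 85 mm) begins 54 mm behind the grasp point. The pads swing forward as they close: fully open they stand 13 mm farther back than shut.
Start: joints at [-0.896, 0.385, 0.008, 0, -1.194, -0.259], TCP at [252.464, -571.718, 231.312] pointing down, gripper open.
Joint ranges: [-3.14, 3.14], [-1.21, 2.06], [-1.07, 1.41], [-3.16, 2.05], [-2.99, -0.16], [-3.1, 3.1]. Speed limits (rad/s): [2.79, 2.79, 3.14, 3.14, 3.14, 3.14].

### API

Orientations are given as a unit quaternion [x, y, z, w].
In Python, from bench import arm gives the robot as it stands.
- The arm moves only by the tool send_rows, never from a script. Its argument "targets" is a list of rows, each an object of numbers: "gripper": the gripper command: -1 is fully open, 1 is shut, values between are in proportion; "x", "y", "z": the shift along the tool's x, y, z in cm; "ax", "ay", "az": the turn, a rotation vector about the tool's x, y, z in degrees. A call has 1 to 5 rows; each row shifts and turns the commanded pose from where the row before left it, along the tool's axes as they then stand; what a row does not reach is not made up. A row lasts 1/12 s, in which the tool goes at most 41.7 mm and 7.16 degrees, less where a joint would pass 70% of its speed; a pose out of reach is approached as far as the arm can. A call is refused whole if a number of a shift passes 4.17 or a number of a turn 7.16, either way. A call with a gripper value outside its range is refused whole. The fingers move at their own pace and stop on an object; the grip force is fixed at half the most. Time passes only in rows, so rows that do not move let the fingers close. It gives the time, the measured TCP pose, the force, the opening and the grip force at its end, in the units of the state.
- arm.read_state(): the state, without advancing time (a new reading comes with each control period).
- arm.get_image(name): name is "scene" or "top"; returns (picture, depth): 400x640x3 uint8, red, green, blue; 400x640 float32, mm along the optical axis (not along the pixel's ray), 0 where there is no reading.
- arm.camera_model(name): a dict with "fx", "fy", "cx", "cy" (pixels), "cam_to_world" (4x4, takes a point from camera to world coordinates). Camera axes: x right, y down, z forward; pixel columns grow to the right and rows downward; lengths in mm; the calibration is good to about 2 mm. A picture is of the moment at which its call begins. camera_model takes no time and is no camera call.
- arm.job_done(): hands the job in; it is judged then, once.
Trained networks look in the newest picture that a camera, given by its name, has taken for a name from the list of things; names that differ only in an ending like _2 or _b are one class to them, and where a whole thing is asked for, a point or a joint stands for the part that bears it (a point fixed in the world has none). Each returns a list of dicts, best first, with "score" (0 to 1); they miss things now and then, are a little off and sometimes report something else, mostly with a low value. They report only what shows in the picture. A call takes as long as a camera call. They do not tell look-alikes from the thing itself.
- arm.boxes_of(camera, thing): "rect" ([left, top, width, height] in pixels, round what is visible of it).
The state is a dict: "clock": time; "joints": joint angles; "joint_vel": joint speeds; "joint_efforts": joint torques, N m; "position": TCP position; "ee_rot": TCP orientation; "contact_force": force on the tool from outside, world axes, zero at the start; "wrist_torque": the same for the moment, N m; "gripper_width": finger opening in mm; "grasp_force": force on a finger pad.
Only numpy, scipy, OpenCV 4.12 (cv2) and the standard library are available. Lean on these libraries where they do the work, as an engineer would, in place of code of your own. Each camera call takes 0.05 s, during which the arm holds its last target. There are 200 camera calls.

### The job

Roll the loose steel tube that lies on the flat of the wooden rack away from you, without lifting it, until it drops into the empty pair of V-cradles, leaving the tube already stored behind it undisturbed. Then lay the wooden wedge chock on the board in the middle of the rack, thin edge towards the tube, and slide it up square and snug against the seated tube so that it cannot roll back. Let go of everything and leave the other things on the bench alone.

Things in the scene. Friction and masses are not known exactly. Their poses are not given: they have to be found in the camera images.
- rack: Wooden tube rack, fixed, flat top (deck) 50 mm above the bench. Origin on the bench, z up; it runs from x = -120 mm (robot's end) to +150 mm. Two bearers along x, 32 mm wide, centred at y = -70 and +70 mm, each with two shallow V notches; between them a flat chock board, y = -35 to +35 mm, level with the deck, x = -120 to +14 mm (it ends at the near notches). 19 mm slots beside the board.
- cradle_near (a point): Middle of the empty near pair of V notches, at deck height on the centre line (30, 0, 50 mm in the rack's frame), axes as the rack's. Notches: 32 mm wide at the deck (16 mm either side), 9 mm deep, faces sloping 30 degrees. A seated tube has its axis along y, 18.5 mm above this point (5.5 mm lower than on the deck); pushed with 3 N or more it climbs out again.
- cradle_far (a point): Middle of the far pair of V notches (110, 0, 50 mm in the rack's frame), same notches; the stored tube lies in them. Axes as the rack's.
- tube: The loose steel tube, 48 mm outer diameter, 220 mm long, about 0.5 kg, lying across both bearers on the near flat of the rack. Origin at its centre, y along its axis; x and z turn as it rolls.
- tube_center (a point): Centre of the loose tube (same point and axes as tube); 24 mm above the deck as it lies on the flat. Smooth; it rolls easily.
- stored_tube_center (a point): Centre of the other, equal steel tube, which already lies in the far pair of V notches; y along its axis.
- chock_grip (a point): Grasp point of the loose wooden wedge chock: midway up (16 mm above its underside), under the middle of its flat top. +x points to the thin edge (toe), which is 40 mm ahead; the upright back face is 14 mm behind; the flat parallel sides are at y = -20 and +20 mm. z up. The chock stands on its underside on the bench, left or right of the rack.
- chock_toe (a point): Middle of the chock's thin edge, at its underside; axes as chock_grip. Snug against a seated tube it lies 16 mm short of cradle_near (x = -16 mm in that frame), on the chock board.
- screws: Bystander: carton of screws, 64x85x45 mm, origin under its centre.
- adapter: Bystander: black power adapter, 44x70x30 mm, origin under its centre.
- tape_roll: Bystander: roll of tape lying flat, 84 mm across, 24 mm high, origin under its centre.
- chock: The wedge chock: 54 mm long (x), 40 mm wide (y), 32 mm high, about 0.1 kg. Flat top 27 mm long from the upright back face, then a 50 degree slope down to the toe (+x). Origin under the middle of its length, on its underside, 27 mm behind the toe.
Mind the look-alikes: they are no part of the job. What is meant by the chock is not pink or red, and is the smaller of those in its own colour.

How it is judged:
By the outcome, as a careful person would: the job done as asked, in the order asked, and still so for the second after the job is handed in, with the robot touching nothing.
It also fails if it takes over 56 s, if anything falls off the work surface, if the arm or the gripper's body presses on something with over 40 N, if the wrist force passes 120 N, or if a joint passes its speed limit or range.

## Working session

There is one attempt and no reset: what is moved stays moved. The work goes in short steps, Python scripts to look and compute and a tool call to move; the robot and the scene stay as the last step left them, time stands still between calls to the robot, and variables do not carry over. Pictures are saved under pics/ and viewed, at most 10 in all, crops included, and the job is handed in when it is done.

Besides the shell and the picture viewer there is one more tool, called after ">>>" by a JSON object that holds its "op" and its "data". send_rows: Moves the arm, as the interface text tells. Its arguments: {"type":"object","properties":{"targets":{"type":"array"}},"required":["targets"]}

```bash
mkdir -p pics; ls
python3 - <<'E'
from bench import arm
import cv2,numpy as np
s=arm.read_state();print(s)
for n in("scene","top"):
    p,d=arm.get_image(n);cv2.imwrite(f"pics/{n}0.png",p[:,:,::-1]);np.save(f"{n}0.npy",d)
    m=arm.camera_model(n);print(n,m)
    for t in("rack","tube","chock","screws","adapter","tape_roll"):
        print(t,[(np.round(b["rect"]).tolist(),round(b["score"],2)) for b in arm.boxes_of(n,t)])
E
```

```text
pics
{'clock': 0.0, 'joints': array([-8.96400435e-01,  3.85576141e-01,  6.59419056e-03, -5.08810046e-04,
       -1.19398601e+00, -2.58585603e-01]), 'joint_vel': array([-0.00122104, -0.00101191,  0.00163138, -0.00047012,  0.00059447,
        0.00023811]), 'joint_efforts': array([-1.01086483e-03, -3.92289627e+01,  1.88403511e+01,  4.18618441e+00,
       -4.70101790e-03, -4.05964244e-06]), 'position': array([ 252.22613621, -571.19539677,  230.1959222 ]), 'ee_rot': array([-2.06318637e-01,  9.78484228e-01,  1.07614610e-03, -2.77160952e-04]), 'contact_force': array([ 0.09013805, -0.51059394,  0.57680118]), 'wrist_torque': array([-0.05122405, -0.02110753,  0.05411455]), 'grasp_force': 0.0, 'gripper_width': 85.31219821977012}
scene {'fx': 447.482768215911, 'fy': 447.482768215911, 'cx': 316.4877024076603, 'cy': 194.81105499601784, 'cam_to_world': array([[ 5.11368539e-01, -4.52227287e-01,  7.30748040e-01,
        -5.69168009e+02],
       [-8.59323943e-01, -2.61137215e-01,  4.39738236e-01,
        -5.83709953e+02],
       [-8.03612130e-03, -8.52817586e-01, -5.22147092e-01,
         8.63707368e+
[... 527 characters left out ...]
5754337e-01, -8.44003871e-01,  3.72627236e-01,
         9.11928483e+01],
       [-9.22584728e-01,  3.55322858e-01, -1.50276701e-01,
         2.26877397e+02],
       [-5.56885760e-03, -4.01750086e-01, -9.15732415e-01,
         1.12151413e+03],
       [ 0.00000000e+00,  0.00000000e+00,  0.00000000e+00,
         1.00000000e+00]])}
rack [([274.0, 151.0, 96.0, 92.0], 0.76)]
tube [([296.0, 171.0, 76.0, 57.0], 0.56)]
chock [([180.0, 231.0, 25.0, 28.0], 0.88), ([232.0, 250.0, 19.0, 18.0], 0.78), ([259.0, 276.0, 25.0, 18.0], 0.75), ([226.0, 288.0, 28.0, 30.0], 0.58)]
screws [([429.0, 159.0, 28.0, 26.0], 0.65)]
adapter [([218.0, 199.0, 23.0, 21.0], 0.67)]
tape_roll [([405.0, 118.0, 29.0, 29.0], 0.72)]
```

Run:
```python
import cv2
a=cv2.imread("pics/top0.png")[110:330,165:465];cv2.imwrite("pics/topc.png",cv2.resize(a,(800,587),interpolation=cv2.INTER_CUBIC))
a=cv2.imread("pics/scene0.png")[130:290,180:460];cv2.imwrite("pics/scenec.png",cv2.resize(a,(800,457),interpolation=cv2.INTER_CUBIC))
```

```text
(no output)
```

View pics/topc.png

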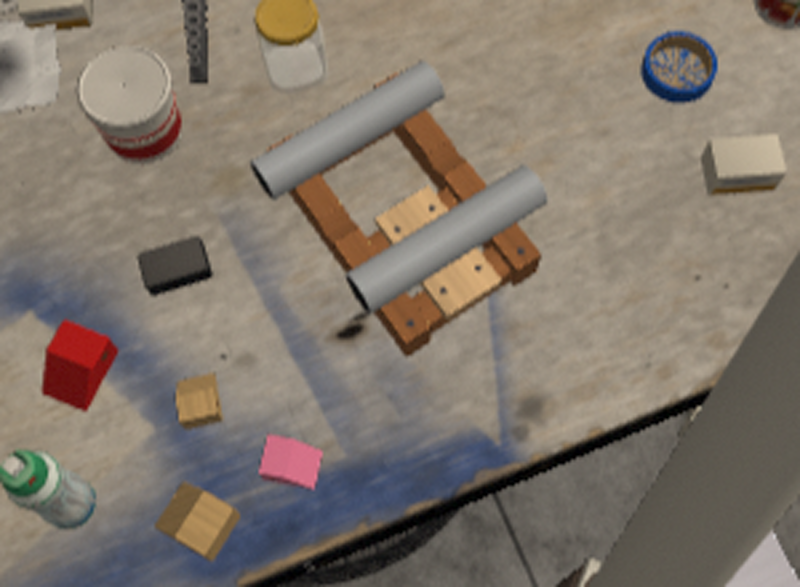

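View pics/scenec.png

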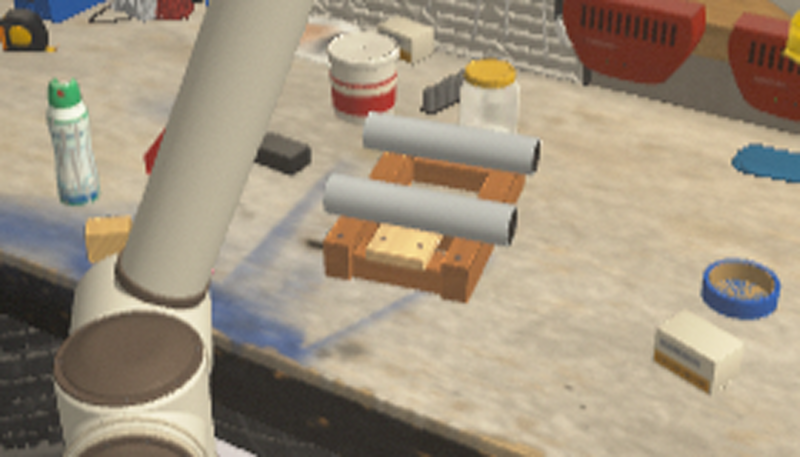

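Candidates for the chock in the top picture (crop px → full px): red block (78,365→194,247), small tan (198,400→239,260), pink (290,462→274,283), large tan (198,520→239,305). By the description it is the smaller tan one at (239,260), left of the rack. The rack sits at crop (400,200): stored tube far, loose tube at the board.

```bash
cat > h.py <<'E'
import numpy as np,cv2
from bench import arm
def cloud(n,d):
    m=arm.camera_model(n);v,u=np.mgrid[0:d.shape[0],0:d.shape[1]]
    P=np.stack([(u-m["cx"])/m["fx"]*d,(v-m["cy"])/m["fy"]*d,d],-1)
    W=P@m["cam_to_world"][:3,:3].T+m["cam_to_world"][:3,3];W[d<=0]=np.nan;return W
E
python3 - <<'E'
from h import *
d=np.load("top0.npy");W=cloud("top",d)
p=cv2.imread("pics/top0.png")
hsv=cv2.cvtColor(p,cv2.COLOR_BGR2HSV)
def st(n,M):
    Q=W[M];Q=Q[~np.isnan(Q[:,0])];print(n,len(Q),Q.mean(0).round(1),"min",np.percentile(Q,2,0).round(),"max",np.percentile(Q,98,0).round());return Q
# bench
M=np.zeros(d.shape,bool);M[255:275,300:340]=1;st("bench",M)
for nm,(x,y,w,h) in dict(small=(228,246,25,26),big=(222,284,36,38)).items():
    M=np.zeros(d.shape,bool);M[y:y+h,x:x+w]=1
    Q=st(nm,M&(W[...,2]>8));T=st(nm+" top",M&(W[...,2]>27))
    r=cv2.minAreaRect(T[:,:2].astype(np.float32));print(r); r=cv2.minAreaRect(Q[:,:2].astype(np.float32));print(r)
R=np.zeros(d.shape,bool);R[125:250,250:380]=1
D=st("deck",R&(W[...,2]>44)&(W[...,2]<56));print(cv2.minAreaRect(D[:,:2].astype(np.float32)))
tubes=R&(W[...,2]>75)&(W[...,2]<110)&(hsv[...,1]<50)
n,l=cv2.connectedComponents((R&(W[...,2]>62)&(hsv[...,1]<60)).astype(np.uint8))
for i in range(1,n):
    if (l==i).sum()>300:
        Q=st("tube%d"%i,l==i);print(cv2.minAreaRect(Q[:,:2].astype(np.float32)))
y,x,w,h=246,226,30,30
np.set_printoptions(linewidth=250)
print(W[y:y+h,x:x+w,2].round().astype(int))
E
python3 - <<'E'
import cv2
a=cv2.imread("pics/top0.png")[236:326,170:290];cv2.imwrite("pics/chk.png",cv2.resize(a,None,fx=6,fy=6,interpolation=cv2.INTER_CUBIC))
E
```

```text
bench 796 [369.8 120.2   1.2] min [333.  68.  -3.] max [408. 172.   6.]
small 265 [459.1 318.6  27.5] min [439. 298.   9.] max [488. 339.  36.]
small top 175 [455.7 319.8  32.6] min [440. 300.  28.] max [474. 339.  37.]
((457.3870849609375, 319.605712890625), (40.02229309082031, 34.7548713684082), 80.24556732177734)
((465.1694030761719, 318.3970031738281), (40.020015716552734, 50.17332458496094), 80.87821197509766)
big 510 [344.7 353.7  35.1] min [313. 322.  10.] max [381. 388.  46.]
big top 390 [341.2 350.7  40.5] min [314. 323.  28.] max [370. 380.  46.]
((344.55487060546875, 352.804443359375), (51.33563232421875, 52.30132293701172), 37.63153839111328)
((350.84136962890625, 357.5411376953125), (67.45604705810547, 52.31458282470703), 37.40583038330078)
deck 1926 [543.9  42.7  50.6] min [438. -53.  45.] max [774. 138.  55.]
((631.5822143554688, 72.53081512451172), (388.4811096191406, 199.31724548339844), 12.173638343811035)
tube2 1247 [661.2  72.6  86.5] min [629. -34.  66.] max [698. 175.  96.]
((668.5294189453125, 69.47872924804688), (48.634674072265625, 221.35891723632812), 12.130
[... 18660 characters left out ...]
]
 [                  -1                   -1                    5                   -2                    2                   -1                    4                    3                    0                    0                    1
                    -1                    3                    3                   -1                    1                   -1                    2                    2                    5                    2                    2
                    -1                    1                    2                    2                    2                   -2                    4                   -1]]<stdin>:22: RuntimeWarning: invalid value encountered in cast
```

View pics/chk.png

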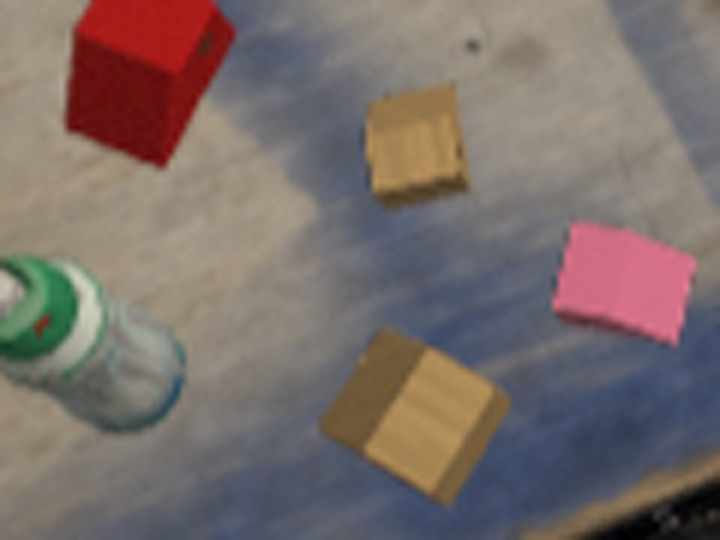

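The crop shows the small tan wedge at crop (418,145), about 40 mm wide and 32 mm high, with its slope on the far side (toe away from the robot). The larger tan block at (415,415) is about 52 mm wide and 41 mm high, so it isn't the chock. Next I'll fit the rack and tube poses more accurately.

```bash
cat > fit.py <<'E'
from h import *
from scipy.optimize import least_squares,minimize
def rackframe(W,r): 
    c,s=np.cos(r[2]),np.sin(r[2]);dx=W[...,0]-r[0];dy=W[...,1]-r[1]
    return dx*c+dy*s,-dx*s+dy*c
def tube(Q,th):
    # cylinder r=24 horizontal: fit offset u, z, yaw
    def f(p):
        c,s=np.cos(p[2]),np.sin(p[2]);u=(Q[:,0]*c+Q[:,1]*s)
        return np.hypot(u-p[0],Q[:,2]-p[1])-24
    c,s=np.cos(th),np.sin(th)
    r=least_squares(f,[np.mean(Q[:,0]*c+Q[:,1]*s),70,th],loss="soft_l1").x
    c,s=np.cos(r[2]),np.sin(r[2]);v=-Q[:,0]*s+Q[:,1]*c;v=(np.percentile(v,.5)+np.percentile(v,99.5))/2
    return np.array([r[0]*c-v*s,r[0]*s+v*c,r[1]]),np.degrees(r[2])
E
python3 - <<'E'
from fit import *
d=np.load("top0.npy");W=cloud("top",d);p=cv2.imread("pics/top0.png");hsv=cv2.cvtColor(p,cv2.COLOR_BGR2HSV)
R=np.zeros(d.shape,bool);R[125:250,255:375]=1
n,l=cv2.connectedComponents((R&(W[...,2]>62)&(hsv[...,1]<60)).astype(np.uint8))
T=[W[l==i] for i in range(1,n) if (l==i).sum()>300]
for Q in T: print("tube",tube(Q,.213))
D=W[R&(W[...,2]>44)&(W[...,2]<57)&(hsv[...,1]>70)];D=D[:,:]
print("deck z",np.median(D[:,2]),"n",len(D))
r0=np.array([561,46.3,np.radians(12.2)])
for yaw in (11.2,12.2,13.2):
    r0[2]=np.radians(yaw);x,y=rackframe(D,r0)
    print(yaw,"x pct",np.percentile(x,[.5,2,98,99.5]).round(1),"y",np.percentile(y,[.5,1,2,98,99,99.5]).round(1))
    print(np.histogram(y,np.arange(-92,96,4))[0])
E
```

```text
tube (array([670.23632995,  70.64160434,  69.41691511]), np.float64(11.775445754701778))
tube (array([508.56314679,  24.42100681,  74.94419927]), np.float64(11.180104624721672))
deck z 50.82501015721982 n 1844
11.2 x pct [-118.7 -117.5   90.7  150.4] y [-88.  -87.2 -86.   82.3  83.4  84. ]
[10 64 62 67 64 61 76 66 83 16  0  0  0 18 34 38 36 34 42 40 39 38 35 39
 39 39 40 34 42 37 45  8  0  0  0 10 69 73 76 70 70 73 77 70 10  0]
12.2 x pct [-118.7 -117.6   90.8  150. ] y [-87.6 -87.  -85.9  82.6  83.4  83.9]
[ 8 61 65 67 70 63 68 70 81 16  0  0  0  9 37 33 37 35 40 40 39 35 39 40
 38 39 39 38 39 37 42 21  0  0  0  4 73 71 79 68 70 74 75 77  7  0]
13.2 x pct [-119.4 -117.6   90.6  150.1] y [-88.4 -87.4 -85.9  82.7  84.1  85.2]
[13 58 62 64 71 65 68 67 72 29  0  0  0  4 30 38 39 32 41 37 38 37 42 34
 41 39 40 38 34 42 42 29  0  0  0 11 67 71 74 72 72 68 75 68 20  0]
```

>>> {"op": "send_rows", "data": {"targets": [{"az": -7.1,"gripper": -0.41},{"az": -7.1,"gripper": -0.41},{"az": -7.1,"gripper": -0.41},{"az": -7.1,"gripper": -0.41},{"az": -7.1,"gripper": -0.41}]}}

```text
$.targets[0]: bad value
```

>>> {"op": "send_rows", "data": {"targets": [{"az": -7.1,"gripper": -0.41},{"az": -7.1,"gripper": -0.41},{"az": -7.1,"gripper": -0.41},{"az": -7.1,"gripper": -0.41},{"az": -7.1,"gripper": -0.41}]}}

```text
$.targets[0]: bad value
```

>>> {"op": "send_rows", "data": {"targets": [{"az": -7.1,"gripper": -0.41},{"gripper": -0.41}]}}

```text
$.targets[0]: bad value
```

```bash
cat >> h.py <<'E'
from scipy.spatial.transform import Rotation as Ro
def go(x,y,z,yaw):
    """tool-frame shift (cm) and az turn (deg) to a tool-down pose with tool y axis at world yaw (deg)"""
    s=arm.read_state();R=Ro.from_quat(s["ee_rot"]);M=R.as_matrix()
    sh=M.T@(np.array([x,y,z])-s["position"])/10
    a=np.radians(yaw);Yd=np.array([np.cos(a),np.sin(a),0]);Z=np.array([0,0,-1.]);T=np.stack([np.cross(Yd,Z),Yd,Z],1)
    rv=Ro.from_matrix(M.T@T).as_rotvec(degrees=True)
    print("t",round(s["clock"],2),"pos",s["position"].round(1),"yaw",np.degrees(np.arctan2(M[1,1],M[0,1])).round(1),"w",round(s["gripper_width"],1),"F",s["contact_force"].round(1),"gf",round(s["grasp_force"],1),"j",s["joints"].round(2))
    print(" shift cm",sh.round(2),"turn deg",rv.round(1))
E
python3 -c "
from h import *
go(508.6,24.4,230,192)"
```

```text
t 0.7 pos [ 252.5 -571.7  231.3] yaw 113.8 w 85.1 F [ 0.2 -1.   0. ] gf 0.0 j [-0.9   0.38  0.01 -0.   -1.19 -0.26]
 shift cm [-47.51  44.19   0.13] turn deg [ -0.    0.  -78.2]
```

>>> {"op": "send_rows", "data": {"targets": [{"gripper": -0.41,"x": 0,"y": 0,"z": 0,"ax": 0,"ay": 0,"az": -7.1},{"gripper": -0.41,"x": 0,"y": 0,"z": 0,"ax": 0,"ay": 0,"az": -7.1},{"gripper": -0.41,"x": 0,"y": 0,"z": 0,"ax": 0,"ay": 0,"az": -7.1},{"gripper": -0.41,"x": 0,"y": 0,"z": 0,"ax": 0,"ay": 0,"az": -7.1},{"gripper": -0.41,"x": 0,"y": 0,"z": 0,"ax": 0,"ay": 0,"az": -7.1}]}}

```text
clock: 1.12
position: [252.5, -571.7, 231.4]
ee_rot: [-0.498, 0.867, -0.0, 0.0]
contact_force: [-0.2, -0.1, -0.4]
gripper_width: 60.1
grasp_force: 0.0
```

>>> {"op": "send_rows", "data": {"targets": [{"gripper": -0.41,"x": 0,"y": 0,"z": 0,"ax": 0,"ay": 0,"az": -7.1},{"gripper": -0.41,"x": 0,"y": 0,"z": 0,"ax": 0,"ay": 0,"az": -7.1},{"gripper": -0.41,"x": 0,"y": 0,"z": 0,"ax": 0,"ay": 0,"az": -7.1},{"gripper": -0.41,"x": 0,"y": 0,"z": 0,"ax": 0,"ay": 0,"az": -7.1},{"gripper": -0.41,"x": 0,"y": 0,"z": 0,"ax": 0,"ay": 0,"az": -7.1}]}}

```text
clock: 1.53
position: [252.5, -571.7, 231.3]
ee_rot: [0.738, -0.674, 0.0, -0.0]
contact_force: [-0.1, 0.3, 0.8]
gripper_width: 60.1
grasp_force: 0.0
```

>>> {"op": "send_rows", "data": {"targets": [{"gripper": -0.41,"x": 0,"y": 0,"z": 0,"ax": 0,"ay": 0,"az": -7.1},{"gripper": -0.41,"x": 0,"y": 0,"z": 0,"ax": 0,"ay": 0,"az": 0}]}}

```text
clock: 1.7
position: [252.5, -571.7, 231.4]
ee_rot: [0.777, -0.629, 0.0, 0.0]
contact_force: [0.1, -0.4, -0.0]
gripper_width: 60.0
grasp_force: 0.0
```

```bash
python3 -c "
from h import *
go(508.6,24.4,230,192)"
```

```text
t 1.7 pos [ 252.5 -571.7  231.4] yaw -168.0 w 60.0 F [ 0.1 -0.4 -0. ] gf 0.0 j [-0.9   0.38  0.01  0.   -1.19  1.11]
 shift cm [-52.96 -37.48   0.13] turn deg [-0. -0.  0.]
```

>>> {"op": "send_rows", "data": {"targets": [{"gripper": -0.41,"x": -2.95,"y": -2.08,"z": 0,"ax": 0,"ay": 0,"az": 0},{"gripper": -0.41,"x": -2.95,"y": -2.08,"z": 0,"ax": 0,"ay": 0,"az": 0},{"gripper": -0.41,"x": -2.95,"y": -2.08,"z": 0,"ax": 0,"ay": 0,"az": 0},{"gripper": -0.41,"x": -2.95,"y": -2.08,"z": 0,"ax": 0,"ay": 0,"az": 0},{"gripper": -0.41,"x": -2.95,"y": -2.08,"z": 0,"ax": 0,"ay": 0,"az": 0}]}}

```text
clock: 2.12
position: [324.1, -404.5, 231.4]
ee_rot: [0.775, -0.631, 0.0, -0.0]
contact_force: [1.3, -0.0, 0.4]
gripper_width: 60.1
grasp_force: 0.0
```

>>> {"op": "send_rows", "data": {"targets": [{"gripper": -0.41,"x": -2.95,"y": -2.08,"z": 0,"ax": 0,"ay": 0,"az": 0},{"gripper": -0.41,"x": -2.95,"y": -2.08,"z": 0,"ax": 0,"ay": 0,"az": 0},{"gripper": -0.41,"x": -2.95,"y": -2.08,"z": 0,"ax": 0,"ay": 0,"az": 0},{"gripper": -0.41,"x": -2.95,"y": -2.08,"z": 0,"ax": 0,"ay": 0,"az": 0},{"gripper": -0.41,"x": -2.95,"y": -2.08,"z": 0,"ax": 0,"ay": 0,"az": 0}]}}

```text
clock: 2.53
position: [395.4, -238.5, 231.7]
ee_rot: [0.776, -0.631, 0.0, -0.0]
contact_force: [0.5, -0.4, -0.0]
gripper_width: 60.4
grasp_force: 0.0
```

>>> {"op": "send_rows", "data": {"targets": [{"gripper": -0.41,"x": -2.95,"y": -2.08,"z": 0,"ax": 0,"ay": 0,"az": 0},{"gripper": -0.41,"x": -2.95,"y": -2.08,"z": 0,"ax": 0,"ay": 0,"az": 0},{"gripper": -0.41,"x": -2.95,"y": -2.08,"z": 0,"ax": 0,"ay": 0,"az": 0},{"gripper": -0.41,"x": -2.95,"y": -2.08,"z": 0,"ax": 0,"ay": 0,"az": 0},{"gripper": -0.41,"x": 0,"y": 0,"z": 0,"ax": 0,"ay": 0,"az": 0}]}}

```text
clock: 2.95
position: [454.4, -103.4, 231.7]
ee_rot: [0.778, -0.629, 0.001, -0.001]
contact_force: [-0.1, -0.9, -0.4]
gripper_width: 59.9
grasp_force: 0.0
```

```bash
python3 -c "
from h import *
go(508.6,24.4,53,192)"
```

```text
t 2.95 pos [ 454.4 -103.4  231.7] yaw -167.9 w 59.9 F [-0.1 -0.9 -0.4] gf 0.0 j [ 0.13  0.11 -0.36 -0.   -1.09  0.08]
 shift cm [-11.36  -7.93  17.89] turn deg [-0.1 -0.   0.1]
```

>>> {"op": "send_rows", "data": {"targets": [{"gripper": -0.41,"x": -2.84,"y": -1.98,"z": 0,"ax": 0,"ay": 0,"az": 0},{"gripper": -0.41,"x": -2.84,"y": -1.98,"z": 0,"ax": 0,"ay": 0,"az": 0},{"gripper": -0.41,"x": -2.84,"y": -1.98,"z": 0,"ax": 0,"ay": 0,"az": 0},{"gripper": -0.41,"x": -2.84,"y": -1.98,"z": 0,"ax": 0,"ay": 0,"az": 0},{"gripper": -0.41,"x": 0,"y": 0,"z": 2.5,"ax": 0,"ay": 0,"az": 0}]}}

```text
clock: 3.37
position: [511.9, 24.6, 210.7]
ee_rot: [0.777, -0.629, 0.004, -0.005]
contact_force: [0.4, -0.7, 0.7]
gripper_width: 60.5
grasp_force: 0.0
```

>>> {"op": "send_rows", "data": {"targets": [{"gripper": -0.41,"x": 0,"y": 0,"z": 3,"ax": 0,"ay": 0,"az": 0},{"gripper": -0.41,"x": 0,"y": 0,"z": 3,"ax": 0,"ay": 0,"az": 0},{"gripper": -0.41,"x": 0,"y": 0,"z": 1.5,"ax": 0,"ay": 0,"az": 0},{"gripper": -0.41,"x": 0,"y": 0,"z": 0,"ax": 0,"ay": 0,"az": 0},{"gripper": -0.41,"x": 0,"y": 0,"z": 0,"ax": 0,"ay": 0,"az": 0}]}}

```text
clock: 3.78
position: [506.1, 19.8, 131.2]
ee_rot: [0.776, -0.63, -0.0, 0.001]
contact_force: [0.2, -0.1, 0.7]
gripper_width: 60.3
grasp_force: 0.0
```

```bash
python3 -c "
from h import *
go(508.6,24.4,53,192)
p,d=arm.get_image('scene');cv2.imwrite('pics/s1.png',cv2.resize(p[150:260,250:400,::-1],None,fx=5,fy=5))"
```

```text
t 3.78 pos [506.1  19.8 131.2] yaw -168.2 w 60.3 F [ 0.2 -0.1  0.7] gf 0.0 j [ 0.36  0.29 -0.42  0.   -0.87 -0.15]
 shift cm [-0.41 -0.35  7.82] turn deg [ 0.1 -0.  -0.2]
```

View pics/s1.png

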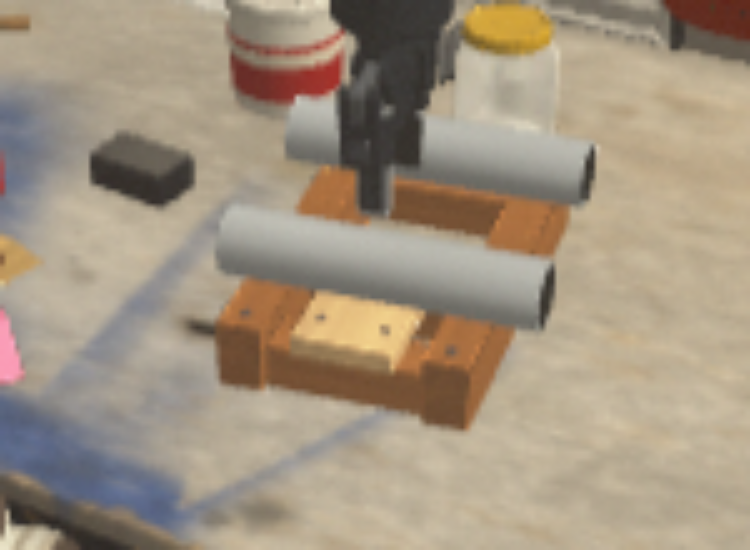

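The view shows the open fingers over the loose tube, roughly centred at crop (375,180), with nothing touching. Opening a little wider for the descent.

>>> {"op": "send_rows", "data": {"targets": [{"gripper": -0.7,"x": -0.4,"y": -0.35,"z": 0,"ax": 0,"ay": 0,"az": 0},{"gripper": -0.7,"x": 0,"y": 0,"z": 2,"ax": 0,"ay": 0,"az": 0},{"gripper": -0.7,"x": 0,"y": 0,"z": 2,"ax": 0,"ay": 0,"az": 0},{"gripper": -0.7,"x": 0,"y": 0,"z": 2,"ax": 0,"ay": 0,"az": 0},{"gripper": -0.7,"x": 0,"y": 0,"z": 1.8,"ax": 0,"ay": 0,"az": 0}]}}

```text
clock: 4.25
position: [510.1, 25.3, 54.1]
ee_rot: [0.777, -0.63, 0.001, -0.002]
contact_force: [-0.6, -0.9, -0.4]
gripper_width: 72.9
grasp_force: 0.0
```

>>> {"op": "send_rows", "data": {"targets": [{"gripper": -0.5,"x": 0,"y": 0,"z": 0,"ax": 0,"ay": 0,"az": 0},{"gripper": -0.41,"x": 0,"y": 0,"z": 0,"ax": 0,"ay": 0,"az": 0},{"gripper": -0.41,"x": 0,"y": 0,"z": 0,"ax": 0,"ay": 0,"az": 0}]}}

```text
clock: 4.5
position: [510.2, 25.2, 55.0]
ee_rot: [0.777, -0.63, 0.001, -0.001]
contact_force: [-0.3, 0.1, 0.6]
gripper_width: 60.3
grasp_force: 0.0
```

```bash
cat > t.py <<'E'
from fit import *
import sys
def tubes(n="top"):
    p,d=arm.get_image(n);W=cloud(n,d);cv2.imwrite(f"pics/{n}_l.png",p[:,:,::-1]);np.save(n+"_l.npy",d)
    x,y=rackframe(W,(563,44.9,np.radians(12)))
    hsv=cv2.cvtColor(p,cv2.COLOR_RGB2HSV)
    m=(abs(y)<135)&(x>-100)&(x<150)&(W[...,2]>60)&(W[...,2]<105)&(hsv[...,1]<60)&(hsv[...,2]>95)
    k,l=cv2.connectedComponents(m.astype(np.uint8))
    A=W[m];xa,ya=rackframe(A,(563,44.9,np.radians(12)))
    split=72
    for s in(xa<split,xa>=split):
        if s.sum()<150: print("few",s.sum());continue
        c,yaw=tube(A[s],.21);xr,yr=rackframe(c,(563,44.9,np.radians(12)));print("tube n",s.sum(),"world",c.round(1),"yaw",yaw.round(1),"rack x %.1f y %.1f"%(xr,yr))
if __name__=="__main__": tubes()
E
python3 -c "
from h import *
go(590.7+1.8,51.1-8.5,53,192)
import t;t.tubes()"
```

```text
t 4.5 pos [510.2  25.2  55. ] yaw -168.1 w 60.3 F [-0.3  0.1  0.6] gf 0.0 j [ 0.37  0.4  -0.49  0.   -0.67 -0.16]
 shift cm [-0.   -8.41  0.23] turn deg [-0.2  0.  -0.1]
few 64
tube n 338 world [666.2  88.8  69.1] yaw 11.9 rack x 110.1 y 21.5
```

>>> {"op": "send_rows", "data": {"targets": [{"gripper": -0.41,"x": 0,"y": -0.3,"z": 0,"ax": 0,"ay": 0,"az": 0},{"gripper": -0.41,"x": 0,"y": -0.4,"z": 0,"ax": 0,"ay": 0,"az": 0},{"gripper": -0.41,"x": 0,"y": -0.5,"z": 0,"ax": 0,"ay": 0,"az": 0},{"gripper": -0.41,"x": 0,"y": -0.5,"z": 0,"ax": 0,"ay": 0,"az": 0},{"gripper": -0.41,"x": 0,"y": -0.5,"z": 0,"ax": 0,"ay": 0,"az": 0}]}}

```text
clock: 4.97
position: [531.2, 29.5, 53.6]
ee_rot: [0.777, -0.63, 0.0, -0.0]
contact_force: [0.1, -0.9, 0.3]
gripper_width: 59.9
grasp_force: 0.1
```

>>> {"op": "send_rows", "data": {"targets": [{"gripper": -0.41,"x": 0,"y": -0.5,"z": 0,"ax": 0,"ay": 0,"az": 0},{"gripper": -0.41,"x": 0,"y": -0.5,"z": 0,"ax": 0,"ay": 0,"az": 0},{"gripper": -0.41,"x": 0,"y": -0.5,"z": 0,"ax": 0,"ay": 0,"az": 0},{"gripper": -0.41,"x": 0,"y": -0.5,"z": 0,"ax": 0,"ay": 0,"az": 0},{"gripper": -0.41,"x": 0,"y": -0.5,"z": 0,"ax": 0,"ay": 0,"az": 0}]}}

```text
clock: 5.38
position: [555.1, 34.5, 53.2]
ee_rot: [0.777, -0.63, -0.0, 0.0]
contact_force: [0.3, 0.5, 0.1]
gripper_width: 60.2
grasp_force: 0.1
```

```bash
python3 -c "
from h import *
go(594.1,42.6,54,192)
import t;t.tubes()"
```

```text
t 5.38 pos [555.1  34.5  53.2] yaw -168.1 w 60.2 F [0.3 0.5 0.1] gf 0.1 j [ 0.35  0.46 -0.38  0.   -0.73 -0.15]
 shift cm [ 0.01 -3.98 -0.08] turn deg [ 0.  -0.  -0.1]
few 28
few 0
```

>>> {"op": "send_rows", "data": {"targets": [{"gripper": -0.41,"x": 0,"y": -0.35,"z": 0,"ax": 0,"ay": 0,"az": 0},{"gripper": -0.41,"x": 0,"y": -0.35,"z": 0,"ax": 0,"ay": 0,"az": 0},{"gripper": -0.41,"x": 0,"y": -0.3,"z": 0,"ax": 0,"ay": 0,"az": 0},{"gripper": -0.41,"x": 0,"y": -0.3,"z": 0,"ax": 0,"ay": 0,"az": 0},{"gripper": -0.41,"x": 0,"y": -0.3,"z": 0,"ax": 0,"ay": 0,"az": 0}]}}

```text
clock: 5.85
position: [570.5, 37.7, 53.4]
ee_rot: [0.777, -0.63, -0.0, 0.0]
contact_force: [-1.1, 0.4, 1.0]
gripper_width: 60.3
grasp_force: 1.3
```

>>> {"op": "send_rows", "data": {"targets": [{"gripper": -0.41,"x": 0,"y": -0.3,"z": 0,"ax": 0,"ay": 0,"az": 0},{"gripper": -0.41,"x": 0,"y": -0.3,"z": 0,"ax": 0,"ay": 0,"az": 0},{"gripper": -0.41,"x": 0,"y": -0.3,"z": 0,"ax": 0,"ay": 0,"az": 0},{"gripper": -0.41,"x": 0,"y": -0.3,"z": 0,"ax": 0,"ay": 0,"az": 0},{"gripper": -0.41,"x": 0,"y": -0.3,"z": 0,"ax": 0,"ay": 0,"az": 0}]}}

```text
clock: 6.27
position: [585.3, 40.9, 53.3]
ee_rot: [0.777, -0.63, 0.0, -0.0]
contact_force: [-0.4, 0.7, 0.5]
gripper_width: 60.2
grasp_force: 0.1
```

>>> {"op": "send_rows", "data": {"targets": [{"gripper": -0.41,"x": 0,"y": -0.3,"z": 0,"ax": 0,"ay": 0,"az": 0},{"gripper": -0.41,"x": 0,"y": -0.3,"z": 0,"ax": 0,"ay": 0,"az": 0},{"gripper": -0.41,"x": 0,"y": -0.25,"z": 0,"ax": 0,"ay": 0,"az": 0},{"gripper": -0.41,"x": 0,"y": 0,"z": 0,"ax": 0,"ay": 0,"az": 0},{"gripper": -0.41,"x": 0,"y": 0,"z": 0,"ax": 0,"ay": 0,"az": 0}]}}

```text
clock: 6.68
position: [593.3, 42.6, 53.2]
ee_rot: [0.777, -0.63, -0.0, 0.0]
contact_force: [-0.0, 0.6, 0.0]
gripper_width: 59.7
grasp_force: 0.0
```

```bash
python3 -c "
from h import *
go(594.1,42.6,54,192)
import t;t.tubes('scene')
p=cv2.imread('pics/scene_l.png');cv2.imwrite('pics/s2.png',cv2.resize(p[150:260,250:400],None,fx=5,fy=5))"
```

```text
t 6.68 pos [593.3  42.6  53.2] yaw -168.1 w 59.7 F [-0.   0.6  0. ] gf 0.0 j [ 0.34  0.51 -0.28 -0.   -0.77 -0.14]
 shift cm [ 0.01 -0.07 -0.08] turn deg [ 0.   0.  -0.1]
tube n 713 world [594.8  43.3  69.8] yaw 11.8 rack x 30.7 y -8.2
tube n 508 world [670.3  73.9  69.8] yaw 12.0 rack x 111.0 y 6.1
```

View pics/s2.png

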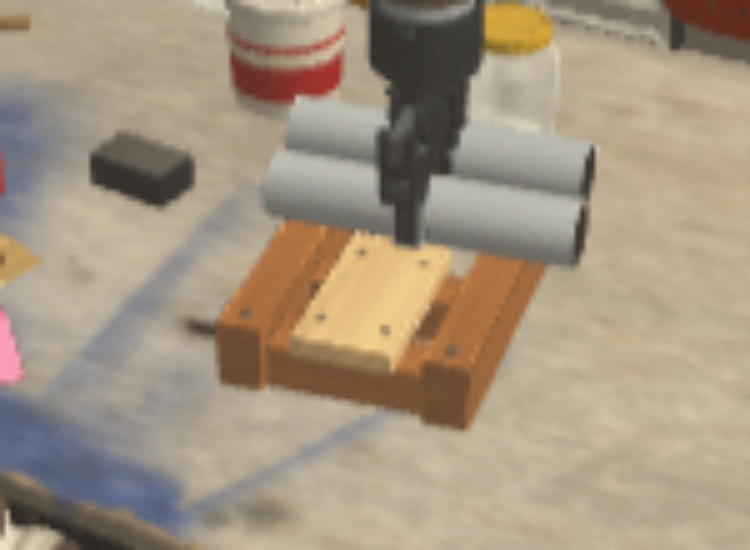

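The tube sits in the near notches with its axis at z≈69.8, the same as the stored tube, and the fingers touch nothing. Lifting clear and turning for the chock.

>>> {"op": "send_rows", "data": {"targets": [{"gripper": -0.41,"x": 0,"y": 0,"z": -1.5,"ax": 0,"ay": 0,"az": 0},{"gripper": -0.41,"x": 0,"y": 0,"z": -3,"ax": 0,"ay": 0,"az": 0},{"gripper": -0.41,"x": 0,"y": 0,"z": -4,"ax": 0,"ay": 0,"az": 0},{"gripper": -0.41,"x": 0,"y": 0,"z": -3.5,"ax": 0,"ay": 0,"az": 0},{"gripper": -0.6,"x": 0,"y": 0,"z": 0,"ax": 0,"ay": 0,"az": -6.86}]}}

```text
clock: 7.15
position: [597.6, 43.2, 182.0]
ee_rot: [0.814, -0.581, 0.006, -0.005]
contact_force: [1.4, -0.2, 1.5]
gripper_width: 68.2
grasp_force: 0.0
```

>>> {"op": "send_rows", "data": {"targets": [{"gripper": -0.6,"x": 0,"y": 0,"z": 0,"ax": 0,"ay": 0,"az": -6.86},{"gripper": -0.6,"x": 0,"y": 0,"z": 0,"ax": 0,"ay": 0,"az": -6.86},{"gripper": -0.6,"x": 0,"y": 0,"z": 0,"ax": 0,"ay": 0,"az": -6.86},{"gripper": -0.6,"x": 0,"y": 0,"z": 0,"ax": 0,"ay": 0,"az": -6.86},{"gripper": -0.6,"x": 0,"y": 0,"z": 0,"ax": 0,"ay": 0,"az": -6.86}]}}

```text
clock: 7.57
position: [592.9, 42.5, 173.3]
ee_rot: [0.949, -0.314, -0.0, 0.0]
contact_force: [-0.4, -0.2, -1.3]
gripper_width: 68.3
grasp_force: 0.0
```

>>> {"op": "send_rows", "data": {"targets": [{"gripper": -0.6,"x": 0,"y": 0,"z": 0,"ax": 0,"ay": 0,"az": -6.86},{"gripper": -0.6,"x": 0,"y": 0,"z": 0,"ax": 0,"ay": 0,"az": -6.86},{"gripper": -0.6,"x": 0,"y": 0,"z": 0,"ax": 0,"ay": 0,"az": -6.86},{"gripper": -0.6,"x": 0,"y": 0,"z": 0,"ax": 0,"ay": 0,"az": -6.86},{"gripper": -0.6,"x": 0,"y": 0,"z": 0,"ax": 0,"ay": 0,"az": 0}]}}

```text
clock: 7.98
position: [593.0, 42.5, 173.3]
ee_rot: [0.997, -0.082, -0.0, -0.0]
contact_force: [0.4, 0.2, 0.0]
gripper_width: 68.1
grasp_force: 0.0
```

```bash
cat > c.py <<'E'
from h import *
from scipy.optimize import least_squares
def chock(n,cx=461,cy=319,z0=0,yaw0=-9,rad=45,it=1):
    """fit the top and slope surfaces + silhouette of the chock to depth points"""
    p,d=arm.get_image(n);W=cloud(n,d)
    m=(np.hypot(W[...,0]-cx,W[...,1]-cy)<rad)&(W[...,2]>z0+9)&(W[...,2]<z0+42)
    Q=W[m];print(n,"n",len(Q),"top z",np.median(Q[Q[:,2]>z0+28,2]).round(1))
    T=Q[Q[:,2]>z0+27];r=cv2.minAreaRect(Q[:,:2].astype(np.float32));print(" rect",np.round(r[0],1),np.round(r[1],1),round(r[2],1))
    # slope face: points z 10..27 lying on the sloping side: x_toe = u + (z-z0)/tan50
    a=np.radians(yaw0);u=(Q[:,0]-cx)*np.cos(a)+(Q[:,1]-cy)*np.sin(a);v=-(Q[:,0]-cx)*np.sin(a)+(Q[:,1]-cy)*np.cos(a)
    s=(Q[:,2]>z0+10)&(Q[:,2]<z0+28)&(u>0);toe=u[s]+(Q[s,2]-z0)/np.tan(np.radians(50))
    f=np.polyfit(v[s],toe,1) if s.sum()>10 else [np.nan]*2
    print(" toe u med %.1f n %d yaw corr %.1f"%(np.median(toe),s.sum(),-np.degrees(np.arctan(f[0]))),"back u",np.percentile(u,[1,3]).round(1),"v",np.percentile(v,[1,3,97,99]).round(1))
    vc=(np.percentile(v,2)+np.percentile(v,98))/2
    for g in(np.median(toe)-40,np.percentile(u,2)+14): print("  grip",round(cx+g*np.cos(a)-vc*np.sin(a),1),round(cy+g*np.sin(a)+vc*np.cos(a),1))
E
python3 -c "
import c,t
c.chock('top');c.chock('scene');c.go(454,320,170,260.6);t.tubes();t.tubes('scene')"
```

```text
top n 254 top z 32.4
 rect [464.7 319. ] [40.8 48.9] 81.0
 toe u med 35.3 n 48 yaw corr -8.0 back u [-20.6 -20.3] v [-19.7 -19.5  18.5  19.6]
  grip 456.2 319.3
  grip 454.5 319.6
scene n 136 top z 32.9
 rect [461.4 321.7] [48.1 47.9] 82.4
 toe u med 27.4 n 18 yaw corr -23.1 back u [-23.9 -23.7] v [-20.8 -19.1  21.8  23.6]
  grip 448.8 322.4
  grip 451.6 322.0
t 8.08 pos [593.1  42.5 173.3] yaw -99.7 w 68.3 F [-0.5 -0.5  0.1] gf 0.0 j [ 0.34  0.38 -0.15 -0.   -1.04  1.06]
 shift cm [-18.36 -25.02   0.33] turn deg [ 0.   0.  -0.3]
tube n 160 world [575.6 132.1  69.4] yaw 12.2 rack x 30.5 y 82.7
few 127
tube n 803 world [594.8  43.9  70. ] yaw 11.8 rack x 30.9 y -7.6
tube n 687 world [670.   73.1  70.2] yaw 11.6 rack x 110.6 y 5.3
```

>>> {"op": "send_rows", "data": {"targets": [{"gripper": -0.65,"x": -2.03,"y": -2.78,"z": 0,"ax": 0,"ay": 0,"az": 0},{"gripper": -0.65,"x": -2.03,"y": -2.78,"z": 0,"ax": 0,"ay": 0,"az": 0},{"gripper": -0.65,"x": -2.03,"y": -2.78,"z": 0,"ax": 0,"ay": 0,"az": 0},{"gripper": -0.65,"x": -2.03,"y": -2.78,"z": 0,"ax": 0,"ay": 0,"az": 0},{"gripper": -0.65,"x": -2.03,"y": -2.78,"z": 0,"ax": 0,"ay": 0,"az": 0}]}}

```text
clock: 8.6
position: [515.2, 197.5, 173.4]
ee_rot: [0.996, -0.084, 0.0, -0.0]
contact_force: [0.5, -0.3, -0.7]
gripper_width: 70.1
grasp_force: 0.0
```

>>> {"op": "send_rows", "data": {"targets": [{"gripper": -0.65,"x": -2.03,"y": -2.78,"z": 0,"ax": 0,"ay": 0,"az": 0},{"gripper": -0.65,"x": -2.03,"y": -2.78,"z": 0,"ax": 0,"ay": 0,"az": 0},{"gripper": -0.65,"x": -2.03,"y": -2.78,"z": 0,"ax": 0,"ay": 0,"az": 0},{"gripper": -0.65,"x": -2.03,"y": -2.78,"z": 0,"ax": 0,"ay": 0,"az": 0},{"gripper": -0.65,"x": 0,"y": 0,"z": 3,"ax": 0,"ay": 0,"az": 0}]}}

```text
clock: 9.02
position: [455.8, 327.1, 149.0]
ee_rot: [0.997, -0.08, 0.005, -0.006]
contact_force: [0.4, 1.0, -0.1]
gripper_width: 70.0
grasp_force: 0.0
```

>>> {"op": "send_rows", "data": {"targets": [{"gripper": -0.65,"x": 0,"y": 0,"z": 3.5,"ax": 0,"ay": 0,"az": 0},{"gripper": -0.65,"x": 0,"y": 0,"z": 2.5,"ax": 0,"ay": 0,"az": 0},{"gripper": -0.65,"x": 0,"y": 0,"z": 0,"ax": 0,"ay": 0,"az": 0},{"gripper": -0.65,"x": 0,"y": 0,"z": 0,"ax": 0,"ay": 0,"az": 0}]}}

```text
clock: 9.35
position: [454.0, 319.0, 82.6]
ee_rot: [0.997, -0.083, -0.001, 0.001]
contact_force: [-0.6, 0.8, 0.7]
gripper_width: 70.4
grasp_force: 0.0
```

```bash
python3 -c "
import c
c.go(455,319.8,4,260.8)
p,d=c.arm.get_image('scene');c.cv2.imwrite('pics/s3.png',c.cv2.resize(p[150:260,170:320,::-1],None,fx=5,fy=5))"
```

```text
t 9.35 pos [454.  319.   82.6] yaw -99.5 w 70.4 F [-0.6  0.8  0.7] gf 0.0 j [ 0.9   0.42 -0.35  0.   -0.8   0.5 ]
 shift cm [ 0.09 -0.12  7.86] turn deg [ 0.2  0.1 -0.3]
```

View pics/s3.png

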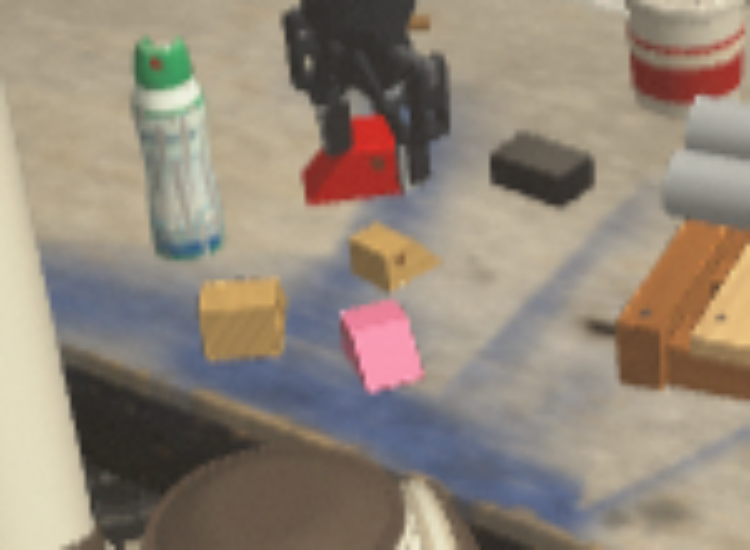

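The small tan wedge is at crop (390,255), toe to the right (away from the robot), with the fingers straight above it. Going down and closing.

>>> {"op": "send_rows", "data": {"targets": [{"gripper": -0.65,"x": 0.1,"y": -0.1,"z": 2.5,"ax": 0,"ay": 0,"az": -0.3},{"gripper": -0.65,"x": 0,"y": 0,"z": 2.5,"ax": 0,"ay": 0,"az": 0},{"gripper": -0.65,"x": 0,"y": 0,"z": 2,"ax": 0,"ay": 0,"az": 0},{"gripper": -0.65,"x": 0,"y": 0,"z": 0.8,"ax": 0,"ay": 0,"az": 0},{"gripper": -0.65,"x": 0,"y": 0,"z": 0,"ax": 0,"ay": 0,"az": 0}]}}

```text
clock: 9.82
position: [455.8, 320.2, 5.3]
ee_rot: [0.997, -0.08, -0.0, 0.0]
contact_force: [0.4, -0.3, 0.2]
gripper_width: 70.2
grasp_force: 0.0
```

>>> {"op": "send_rows", "data": {"targets": [{"gripper": -0.3,"x": 0,"y": 0,"z": 0,"ax": 0,"ay": 0,"az": 0},{"gripper": 0,"x": 0,"y": 0,"z": 0,"ax": 0,"ay": 0,"az": 0},{"gripper": 0.4,"x": 0,"y": 0,"z": 0,"ax": 0,"ay": 0,"az": 0},{"gripper": 1,"x": 0,"y": 0,"z": 0,"ax": 0,"ay": 0,"az": 0},{"gripper": 1,"x": 0,"y": 0,"z": 0,"ax": 0,"ay": 0,"az": 0}]}}

```text
clock: 10.23
position: [456.7, 321.7, 7.6]
ee_rot: [0.997, -0.08, 0.002, -0.002]
contact_force: [0.4, 0.8, 7.2]
gripper_width: 39.0
grasp_force: 61.7
```

```bash
python3 -c "
import c
c.go(455,319.8,4,260.8);c.chock('top')"
```

```text
t 10.23 pos [456.7 321.7   7.6] yaw -99.1 w 39.0 F [0.4 0.8 7.2] gf 61.7 j [ 0.9   0.53 -0.41  0.   -0.62  0.51]
 shift cm [-0.14  0.22  0.36] turn deg [-0.2 -0.2  0.1]
top n 121 top z 32.8
 rect [448.8 320.3] [65.6 16.6] 79.1
 toe u med nan n 0 yaw corr nan back u [-20.5 -20.3] v [-32.9 -28.9  25.   29.5]
  grip nan nan
  grip 454.4 317.8
  return _methods._mean(a, axis=axis, dtype=dtype,
  ret = ret.dtype.type(ret / rcount)
```

>>> {"op": "send_rows", "data": {"targets": [{"gripper": 1,"x": 0,"y": 0,"z": -2,"ax": 0,"ay": 0,"az": 0},{"gripper": 1,"x": 0,"y": 0,"z": -4,"ax": 0,"ay": 0,"az": 0},{"gripper": 1,"x": 0,"y": 0,"z": -4,"ax": 0,"ay": 0,"az": 0},{"gripper": 1,"x": 0,"y": 0,"z": -2.5,"ax": 0,"ay": 0,"az": 0},{"gripper": 1,"x": 0,"y": 0,"z": 0,"ax": 0,"ay": 0,"az": 0}]}}

```text
clock: 10.7
position: [458.3, 323.0, 137.5]
ee_rot: [0.997, -0.079, 0.005, -0.005]
contact_force: [0.3, 0.6, -1.0]
gripper_width: 38.8
grasp_force: 61.0
```

>>> {"op": "send_rows", "data": {"targets": [{"gripper": 1,"x": 0,"y": 0,"z": 0,"ax": 0,"ay": 0,"az": -7},{"gripper": 1,"x": 0,"y": 0,"z": 0,"ax": 0,"ay": 0,"az": -7},{"gripper": 1,"x": 0,"y": 0,"z": 0,"ax": 0,"ay": 0,"az": -7},{"gripper": 1,"x": 0,"y": 0,"z": 0,"ax": 0,"ay": 0,"az": 0}]}}

```text
clock: 11.03
position: [454.9, 319.8, 129.9]
ee_rot: [0.995, 0.104, -0.0, 0.0]
contact_force: [1.0, -1.0, -1.3]
gripper_width: 39.1
grasp_force: 60.9
```

```bash
python3 -c "
import c
c.go(527.8,37.4,130,282)
p,d=c.arm.get_image('scene');c.cv2.imwrite('pics/s4.png',p[:,:,::-1])"
```

```text
t 11.03 pos [454.9 319.8 129.9] yaw -78.1 w 39.1 F [ 1.  -1.  -1.3] gf 60.9 j [ 0.9   0.36 -0.3  -0.   -0.91  0.88]
 shift cm [ 1.3  29.13 -0.  ] turn deg [ 0.   0.1 -0.1]
```

>>> {"op": "send_rows", "data": {"targets": [{"gripper": 1,"x": 0.16,"y": 3.64,"z": 0,"ax": 0,"ay": 0,"az": 0},{"gripper": 1,"x": 0.16,"y": 3.64,"z": 0,"ax": 0,"ay": 0,"az": 0},{"gripper": 1,"x": 0.16,"y": 3.64,"z": 0,"ax": 0,"ay": 0,"az": 0},{"gripper": 1,"x": 0.16,"y": 3.64,"z": 0,"ax": 0,"ay": 0,"az": 0},{"gripper": 1,"x": 0.16,"y": 3.64,"z": 0,"ax": 0,"ay": 0,"az": 0}]}}

```text
clock: 11.5
position: [500.3, 142.1, 130.1]
ee_rot: [0.995, 0.102, -0.0, 0.0]
contact_force: [1.1, 0.2, -0.8]
gripper_width: 39.0
grasp_force: 61.0
```

>>> {"op": "send_rows", "data": {"targets": [{"gripper": 1,"x": 0.16,"y": 3.64,"z": 0,"ax": 0,"ay": 0,"az": 0},{"gripper": 1,"x": 0.16,"y": 3.64,"z": 0,"ax": 0,"ay": 0,"az": 0},{"gripper": 1,"x": 0.16,"y": 3.64,"z": 0,"ax": 0,"ay": 0,"az": 0},{"gripper": 1,"x": 0,"y": 0,"z": 0,"ax": 0,"ay": 0,"az": 0},{"gripper": 1,"x": 0,"y": 0,"z": 0,"ax": 0,"ay": 0,"az": 0}]}}

```text
clock: 11.92
position: [527.5, 35.9, 129.9]
ee_rot: [0.995, 0.1, -0.0, -0.0]
contact_force: [-0.2, 0.4, -1.6]
gripper_width: 38.9
grasp_force: 61.1
```

>>> {"op": "send_rows", "data": {"targets": [{"gripper": 1,"x": 0,"y": 0,"z": 2,"ax": 0,"ay": 0,"az": 0},{"gripper": 1,"x": 0,"y": 0,"z": 2,"ax": 0,"ay": 0,"az": 0},{"gripper": 1,"x": 0,"y": 0,"z": 1.5,"ax": 0,"ay": 0,"az": 0},{"gripper": 1,"x": 0,"y": 0,"z": 0,"ax": 0,"ay": 0,"az": 0},{"gripper": 1,"x": 0,"y": 0,"z": 0,"ax": 0,"ay": 0,"az": 0}]}}

```text
clock: 12.33
position: [527.2, 38.6, 74.8]
ee_rot: [0.995, 0.103, -0.001, 0.0]
contact_force: [0.2, 0.3, -0.5]
gripper_width: 38.9
grasp_force: 61.1
```

```bash
python3 -c "
import c,t
c.go(527.8,37.4,58,282)
t.tubes('scene')
p=c.cv2.imread('pics/scene_l.png');c.cv2.imwrite('pics/s4.png',c.cv2.resize(p[160:250,265:385],None,fx=6,fy=6,interpolation=c.cv2.INTER_CUBIC))
W=c.cloud('scene',c.np.load('scene_l.npy'));import fit
x,y=fit.rackframe(W,(563,44.9,c.np.radians(12)))
hsv=c.cv2.cvtColor(p,c.cv2.COLOR_BGR2HSV)
m=(abs(y)<25)&(x>-70)&(x<15)&(W[...,2]>56)&(W[...,2]<110)&(hsv[...,1]>60)
print('chock pts',m.sum(),'x',c.np.percentile(x[m],[1,5,95,99]).round(1),'y',c.np.percentile(y[m],[1,5,95,99]).round(1),'z',c.np.percentile(W[m][:,2],[1,5,50,95,99]).round(1))
"
```

```text
t 12.33 pos [527.2  38.6  74.8] yaw -78.2 w 38.9 F [ 0.2  0.3 -0.5] gf 61.1 j [ 0.38  0.4  -0.43  0.   -0.75  1.4 ]
 shift cm [0.04 0.13 1.68] turn deg [ 0.   0.1 -0.2]
tube n 558 world [594.4  43.5  70. ] yaw 11.6 rack x 30.4 y -7.9
tube n 310 world [673.1  62.1  69.7] yaw 11.4 rack x 111.3 y -6.1
chock pts 146 x [-56.4 -54.8 -27.2 -24.7] y [-17.2 -15.7  21.5  22.7] z [ 68.5  71.2  92.7 102.7 104.2]
```

View pics/s4.png

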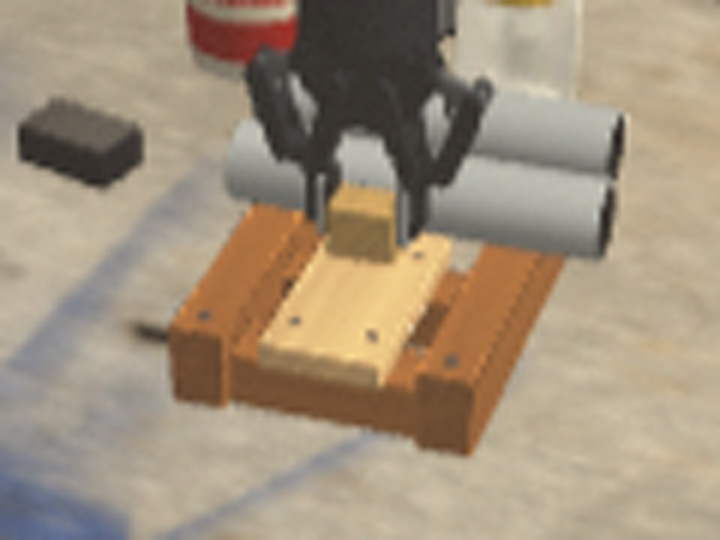

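The chock is held square above the board at crop (362,225), toe towards the tube, its underside about 20 mm above the deck. Lowering it gently.

>>> {"op": "send_rows", "data": {"targets": [{"gripper": 1,"x": 0,"y": 0.13,"z": 0.7,"ax": 0,"ay": 0,"az": -0.2},{"gripper": 1,"x": 0,"y": 0,"z": 0.7,"ax": 0,"ay": 0,"az": 0},{"gripper": 1,"x": 0,"y": 0,"z": 0,"ax": 0,"ay": 0,"az": 0}]}}

```text
clock: 12.63
position: [527.2, 36.5, 60.4]
ee_rot: [0.995, 0.104, -0.001, 0.0]
contact_force: [0.0, 0.7, -1.3]
gripper_width: 38.8
grasp_force: 61.1
```

>>> {"op": "send_rows", "data": {"targets": [{"gripper": 1,"x": 0,"y": 0,"z": 0.1,"ax": 0,"ay": 0,"az": 0},{"gripper": 1,"x": 0,"y": 0,"z": 0.1,"ax": 0,"ay": 0,"az": 0},{"gripper": 1,"x": 0,"y": 0,"z": 0,"ax": 0,"ay": 0,"az": 0}]}}

```text
clock: 12.88
position: [528.0, 36.5, 59.4]
ee_rot: [0.995, 0.105, 0.0, -0.0]
contact_force: [0.0, 0.2, -0.7]
gripper_width: 39.2
grasp_force: 61.1
```

>>> {"op": "send_rows", "data": {"targets": [{"gripper": 1,"x": 0,"y": 0,"z": 0.1,"ax": 0,"ay": 0,"az": 0},{"gripper": 1,"x": 0,"y": 0,"z": 0,"ax": 0,"ay": 0,"az": 0}]}}

```text
clock: 13.05
position: [527.9, 36.5, 58.3]
ee_rot: [0.995, 0.105, 0.0, -0.0]
contact_force: [-0.0, -0.5, -1.5]
gripper_width: 39.0
grasp_force: 61.1
```

>>> {"op": "send_rows", "data": {"targets": [{"gripper": 1,"x": 0,"y": 0,"z": 0.1,"ax": 0,"ay": 0,"az": 0},{"gripper": 1,"x": 0,"y": 0,"z": 0,"ax": 0,"ay": 0,"az": 0}]}}

```text
clock: 13.22
position: [528.1, 36.6, 57.7]
ee_rot: [0.994, 0.105, 0.0, 0.0]
contact_force: [-0.0, -0.9, 1.6]
gripper_width: 38.9
grasp_force: 61.4
```

>>> {"op": "send_rows", "data": {"targets": [{"gripper": 1,"x": 0.15,"y": 0.05,"z": 0,"ax": 0,"ay": 0,"az": 0},{"gripper": 1,"x": 0.15,"y": 0,"z": 0,"ax": 0,"ay": 0,"az": 0},{"gripper": 1,"x": 0.15,"y": 0,"z": 0,"ax": 0,"ay": 0,"az": 0},{"gripper": 1,"x": 0.15,"y": 0,"z": 0,"ax": 0,"ay": 0,"az": 0},{"gripper": 1,"x": 0,"y": 0,"z": 0,"ax": 0,"ay": 0,"az": 0}]}}

```text
clock: 13.63
position: [533.4, 36.8, 57.7]
ee_rot: [0.995, 0.105, -0.001, 0.0]
contact_force: [-3.4, -1.3, 4.9]
gripper_width: 39.0
grasp_force: 62.0
```

>>> {"op": "send_rows", "data": {"targets": [{"gripper": 1,"x": 0.1,"y": 0,"z": 0,"ax": 0,"ay": 0,"az": 0},{"gripper": 1,"x": 0.05,"y": 0,"z": 0,"ax": 0,"ay": 0,"az": 0},{"gripper": 1,"x": 0,"y": 0,"z": 0,"ax": 0,"ay": 0,"az": 0}]}}

```text
clock: 13.88
position: [534.6, 37.0, 57.7]
ee_rot: [0.995, 0.105, -0.001, 0.0]
contact_force: [-3.9, -1.1, 5.5]
gripper_width: 39.0
grasp_force: 62.1
```

```bash
cat > m.py <<'E'
import c,t,fit,cv2,numpy as np
c.go(532.4,38.7,57.5,282)
print("eff/torque",np.mean([c.arm.read_state()["contact_force"]],0).round(2))
t.tubes('scene')
p=cv2.imread('pics/scene_l.png');cv2.imwrite('pics/sm.png',cv2.resize(p[170:235,275:375],None,fx=8,fy=8,interpolation=cv2.INTER_CUBIC))
W=c.cloud('scene',np.load('scene_l.npy'));x,y=fit.rackframe(W,(563,44.9,np.radians(12)))
hsv=cv2.cvtColor(p,cv2.COLOR_BGR2HSV)
m=(abs(y)<16)&(x>-70)&(x<15)&(W[...,2]>57)&(W[...,2]<78)&(hsv[...,1]>60)
print('back face n',m.sum(),'x med',np.median(x[m]).round(1),'=> toe',(np.median(x[m])+54).round(1))
E
python3 m.py
```

```text
t 13.88 pos [534.6  37.   57.7] yaw -78.0 w 39.0 F [-3.9 -1.1  5.5] gf 62.1 j [ 0.37  0.43 -0.43  0.   -0.72  1.41]
 shift cm [-0.18 -0.21  0.02] turn deg [0.  0.1 0. ]
eff/torque [-3.85 -1.07  5.48]
tube n 553 world [594.3  43.4  69.9] yaw 11.7 rack x 30.4 y -7.9
tube n 301 world [670.3  73.4  69.7] yaw 12.1 rack x 110.9 y 5.6
back face n 47 x med -44.8 => toe 9.2
```

>>> {"op": "send_rows", "data": {"targets": [{"gripper": 1,"x": 0,"y": 0,"z": -0.05,"ax": 0,"ay": 0,"az": 0},{"gripper": 1,"x": 0,"y": 0,"z": 0,"ax": 0,"ay": 0,"az": 0}]}}

```text
clock: 14.1
position: [535.8, 37.7, 57.8]
ee_rot: [0.995, 0.105, 0.001, -0.0]
contact_force: [0.0, 0.8, -1.2]
gripper_width: 39.0
grasp_force: 61.1
```

>>> {"op": "send_rows", "data": {"targets": [{"gripper": 1,"x": 0.05,"y": 0.05,"z": -0.02,"ax": 0,"ay": 0,"az": 0},{"gripper": 1,"x": 0.05,"y": 0.05,"z": 0,"ax": 0,"ay": 0,"az": 0},{"gripper": 1,"x": 0,"y": 0,"z": 0,"ax": 0,"ay": 0,"az": 0}]}}

```text
clock: 14.35
position: [536.8, 36.9, 57.8]
ee_rot: [0.995, 0.105, 0.0, -0.0]
contact_force: [-0.7, 0.2, -2.1]
gripper_width: 39.1
grasp_force: 61.1
```

```bash
python3 m.py
```

```text
t 14.35 pos [536.8  36.9  57.8] yaw -78.0 w 39.1 F [-0.7  0.2 -2.1] gf 61.1 j [ 0.37  0.43 -0.42  0.   -0.72  1.41]
 shift cm [-0.4  -0.27  0.03] turn deg [ 0. -0.  0.]
eff/torque [-0.72  0.16 -2.11]
tube n 550 world [594.7  43.6  69.6] yaw 11.8 rack x 30.7 y -7.8
tube n 297 world [670.   73.4  70. ] yaw 11.8 rack x 110.6 y 5.7
back face n 48 x med -43.4 => toe 10.6
```

>>> {"op": "send_rows", "data": {"targets": [{"gripper": 1,"x": 0.07,"y": -0.1,"z": 0,"ax": 0,"ay": 0,"az": 0},{"gripper": 1,"x": 0.07,"y": -0.1,"z": 0,"ax": 0,"ay": 0,"az": 0},{"gripper": 1,"x": 0,"y": 0,"z": 0,"ax": 0,"ay": 0,"az": 0}]}}

```text
clock: 14.65
position: [537.7, 39.4, 58.0]
ee_rot: [0.994, 0.105, 0.0, -0.0]
contact_force: [-0.6, 1.2, -0.9]
gripper_width: 38.9
grasp_force: 61.1
```

>>> {"op": "send_rows", "data": {"targets": [{"gripper": 1,"x": 0.05,"y": 0,"z": 0,"ax": 0,"ay": 0,"az": 0},{"gripper": 1,"x": 0,"y": 0,"z": 0,"ax": 0,"ay": 0,"az": 0}]}}

```text
clock: 14.82
position: [538.1, 39.3, 58.0]
ee_rot: [0.994, 0.105, 0.0, 0.0]
contact_force: [0.3, 0.3, -0.6]
gripper_width: 38.7
grasp_force: 61.1
```

>>> {"op": "send_rows", "data": {"targets": [{"gripper": 1,"x": 0.05,"y": 0,"z": 0,"ax": 0,"ay": 0,"az": 0},{"gripper": 1,"x": 0,"y": 0,"z": 0,"ax": 0,"ay": 0,"az": 0}]}}

```text
clock: 14.98
position: [538.6, 39.4, 58.0]
ee_rot: [0.994, 0.105, 0.0, -0.0]
contact_force: [-0.2, -0.1, -2.2]
gripper_width: 38.7
grasp_force: 61.1
```

```bash
python3 m.py
```

```text
t 14.98 pos [538.6  39.4  58. ] yaw -78.0 w 38.7 F [-0.2 -0.1 -2.2] gf 61.1 j [ 0.37  0.43 -0.42  0.   -0.72  1.41]
 shift cm [-0.62 -0.06  0.05] turn deg [ 0. -0.  0.]
eff/torque [-0.17 -0.09 -2.15]
tube n 557 world [594.3  43.6  69.6] yaw 11.9 rack x 30.3 y -7.8
tube n 298 world [671.   73.7  70.1] yaw 11.7 rack x 111.6 y 5.7
back face n 52 x med -39.7 => toe 14.3
```

>>> {"op": "send_rows", "data": {"targets": [{"gripper": 1,"x": 0.05,"y": 0,"z": 0.02,"ax": 0,"ay": 0,"az": 0},{"gripper": 1,"x": 0,"y": 0,"z": 0,"ax": 0,"ay": 0,"az": 0}]}}

```text
clock: 15.2
position: [539.0, 39.4, 57.8]
ee_rot: [0.995, 0.105, 0.0, 0.0]
contact_force: [-0.1, -0.4, -0.9]
gripper_width: 38.8
grasp_force: 61.1
```

>>> {"op": "send_rows", "data": {"targets": [{"gripper": 1,"x": 0.05,"y": 0,"z": 0,"ax": 0,"ay": 0,"az": 0},{"gripper": 1,"x": 0,"y": 0,"z": 0,"ax": 0,"ay": 0,"az": 0}]}}

```text
clock: 15.37
position: [539.1, 39.4, 57.8]
ee_rot: [0.995, 0.105, -0.0, 0.0]
contact_force: [-1.2, 0.3, -1.0]
gripper_width: 39.0
grasp_force: 61.2
```

>>> {"op": "send_rows", "data": {"targets": [{"gripper": 1,"x": 0,"y": 0,"z": 0,"ax": 0,"ay": 0,"az": 0}]}}

```text
clock: 15.45
position: [539.1, 39.4, 57.8]
ee_rot: [0.995, 0.105, -0.0, 0.0]
contact_force: [-1.3, -0.6, -0.5]
gripper_width: 38.6
grasp_force: 61.2
```

```bash
python3 m.py
```

```text
t 15.45 pos [539.1  39.4  57.8] yaw -78.0 w 38.6 F [-1.3 -0.6 -0.5] gf 61.2 j [ 0.37  0.44 -0.41 -0.   -0.72  1.41]
 shift cm [-0.68 -0.07  0.03] turn deg [0. 0. 0.]
eff/torque [-1.31 -0.6  -0.47]
tube n 563 world [594.3  43.   69.5] yaw 12.1 rack x 30.2 y -8.4
tube n 296 world [670.7  73.6  69.9] yaw 11.8 rack x 111.3 y 5.7
back face n 43 x med -39.6 => toe 14.4
```

>>> {"op": "send_rows", "data": {"targets": [{"gripper": 0.0,"x": 0,"y": 0,"z": 0,"ax": 0,"ay": 0,"az": 0},{"gripper": -0.1,"x": 0,"y": 0,"z": 0,"ax": 0,"ay": 0,"az": 0},{"gripper": -0.3,"x": 0,"y": 0,"z": 0,"ax": 0,"ay": 0,"az": 0},{"gripper": -0.5,"x": 0,"y": 0,"z": 0,"ax": 0,"ay": 0,"az": 0},{"gripper": -0.5,"x": 0,"y": 0,"z": 0,"ax": 0,"ay": 0,"az": 0}]}}

```text
clock: 15.92
position: [539.7, 39.6, 57.9]
ee_rot: [0.994, 0.105, 0.0, -0.0]
contact_force: [-0.6, -0.6, -0.2]
gripper_width: 64.0
grasp_force: 0.0
```

```bash
python3 m.py
```

```text
t 15.92 pos [539.7  39.6  57.9] yaw -78.0 w 64.0 F [-0.6 -0.6 -0.2] gf 0.0 j [ 0.37  0.44 -0.41  0.   -0.72  1.41]
 shift cm [-0.73 -0.06  0.04] turn deg [-0. -0.  0.]
eff/torque [-0.58 -0.57 -0.18]
tube n 548 world [594.4  43.7  69.8] yaw 11.7 rack x 30.5 y -7.7
tube n 268 world [673.   60.3  69.8] yaw 12.0 rack x 110.8 y -7.8
back face n 47 x med -39.6 => toe 14.4
```

View pics/sm.png

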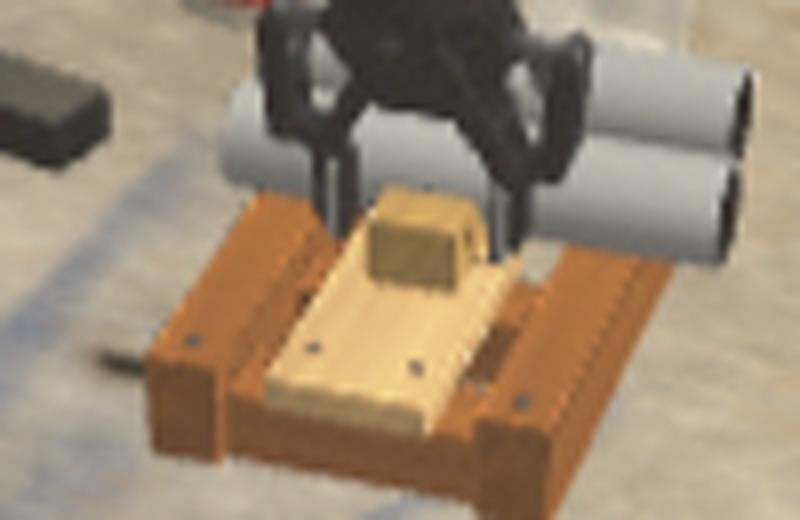

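The chock stands square on the board against the tube (crop 415,240), the fingers are open and both tubes are in place. Backing straight up.

>>> {"op": "send_rows", "data": {"targets": [{"gripper": -0.5,"x": 0,"y": 0,"z": -1,"ax": 0,"ay": 0,"az": 0},{"gripper": -0.5,"x": 0,"y": 0,"z": -2,"ax": 0,"ay": 0,"az": 0},{"gripper": -0.5,"x": 0,"y": 0,"z": -3.5,"ax": 0,"ay": 0,"az": 0},{"gripper": -0.5,"x": 0,"y": 0,"z": -4,"ax": 0,"ay": 0,"az": 0},{"gripper": -0.5,"x": 0,"y": 0,"z": -4,"ax": 0,"ay": 0,"az": 0}]}}

```text
clock: 16.38
position: [538.9, 39.3, 204.9]
ee_rot: [0.994, 0.105, -0.0, 0.0]
contact_force: [2.1, 0.8, -0.3]
gripper_width: 64.0
grasp_force: 0.0
```

>>> {"op": "send_rows", "data": {"targets": [{"gripper": -0.5,"x": -4,"y": 0,"z": 0,"ax": 0,"ay": 0,"az": 0},{"gripper": -0.5,"x": -4,"y": 0,"z": 0,"ax": 0,"ay": 0,"az": 0},{"gripper": -0.5,"x": 0,"y": 0,"z": 0,"ax": 0,"ay": 0,"az": 0}]}}

```text
clock: 16.63
position: [453.2, 20.6, 202.6]
ee_rot: [0.995, 0.104, -0.003, -0.0]
contact_force: [-0.2, -0.2, -0.5]
gripper_width: 64.1
grasp_force: 0.0
```

```bash
python3 m.py
python3 - <<'E'
import c,fit,cv2,numpy as np
W=c.cloud('scene',np.load('scene_l.npy'));p=cv2.imread('pics/scene_l.png');x,y=fit.rackframe(W,(563,44.9,np.radians(12)))
hsv=cv2.cvtColor(p,cv2.COLOR_BGR2HSV)
m=(abs(y)<16)&(x>-70)&(x<-30)&(W[...,2]>57)&(W[...,2]<78)&(hsv[...,1]>60)
print("back yaw err",np.degrees(np.arctan(np.polyfit(y[m],x[m],1)[0])))
E
```

```text
t 16.63 pos [453.2  20.6 202.6] yaw -78.1 w 64.1 F [-0.2 -0.2 -0.5] gf 0.0 j [ 0.4   0.12 -0.43 -0.   -1.03  1.38]
 shift cm [ 8.2  -0.11 14.46] turn deg [-0.1  0.3 -0.1]
eff/torque [-0.24 -0.2  -0.53]
tube n 777 world [594.5  43.5  69.7] yaw 11.8 rack x 30.5 y -8.0
tube n 654 world [670.1  73.1  69.7] yaw 12.1 rack x 110.6 y 5.3
back face n 46 x med -40.0 => toe 14.0
back yaw err -3.2006171889602673
```

View pics/sm.png

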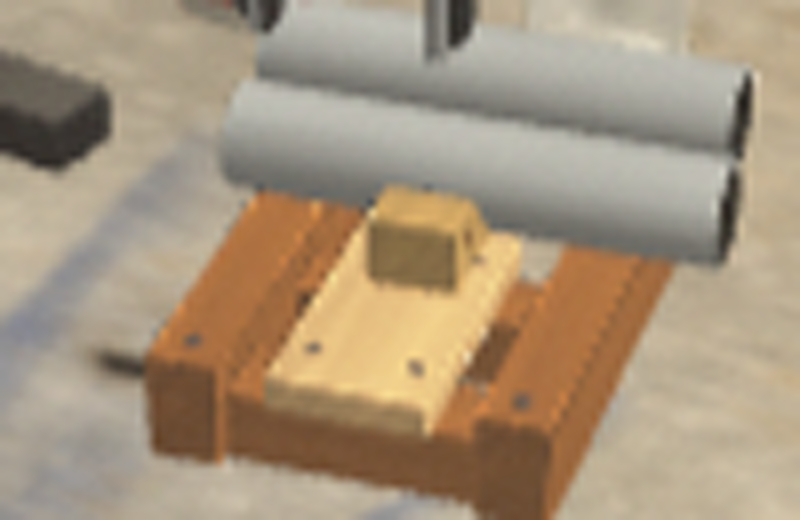

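The chock is on the board against the seated tube (toe at rack x≈14 mm, target 14), both tubes are seated, and the gripper is clear. Handing in.

```bash
python3 -c "
from bench import arm
print(arm.job_done())"
```

```text
the job is handed in; nothing more can be done
None
```

The loose tube is in the near V-cradles, the small tan chock is snug and square against it on the board, the stored tube measures in its far cradles as before, and the job was handed in at about 17 s with the gripper clear; no verdict came back.

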